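# Open the sample drawer and stow a jar with its test-strip carton on top

## Robot

A 6-joint arm with a two-finger parallel gripper is mounted at the origin on a cart in front of the work surface, level with it; the furniture and walls round the work are solid. World frame = base frame: x ahead of the robot, y to its left, z up, the work surface at z = 0. Lengths are in m, angles in rad, forces in N, time in s.
With the tool pointing down it reaches from about 0.375 to 0.975 m from the base axis. Payload 3.8 kg.
Tool frame: the origin (TCP) lies midway between the tips of the shut fingers; the grasp point (between the pads) lies 19 mm behind it (ctrl.pinch_z is the z of the grasp point in the tool frame, in m); z points along the fingers, y is the line along which they close (so a half turn about z gives the same grasp; the last joint's range is limited). The gripper opens to 85 mm and grips with 20 to 120 N. Pads are 22 mm wide; open, the fingers measure 114 mm over their backs; the gripper's body (76 mm by 85 mm) begins 54 mm behind the grasp point. The pads swing forward as they close: fully open they stand 13 mm farther back than shut.
Start: joints at [-1.207, 0.264, 1.604, -0, 1.274, -0.037], TCP at [0.263, -0.622, 0.231] pointing down, gripper open.
Joint ranges: [-2.63, 2.63], [-0.94, 2.18], [0.31, 2.57], [-1.31, 4.45], [0, 2.66], [-2.55, 2.55]. Speed limits (rad/s): [2.57, 2.57, 3.14, 3.14, 3.14, 3.14].

## Interface

Orientations are given as [roll, pitch, yaw] about the fixed x, y, z axes, in that order (R = Rz(yaw) Ry(pitch) Rx(roll)).
In Python, from rig import telemetry, imaging, ticket, ctrl gives the robot as it stands.
- The arm moves only by the tool apply_moves, never from a script. Its argument "increments" is a list of rows, each a list of 2 entries, a list of its own where there are three numbers: the shift along the world's x, y, z in mm, then the turn, a rotation vector about the world's x, y, z in rad. In form: [[[tx, ty, tz], [ax, ay, az]], ...]. A call has 1 to 20 rows; each row is the pose to reach, as a shift and turn from the pose commanded when the call began; what a row does not reach only later rows make up. A row lasts 1/10 s, in which the tool goes at most 50 mm and 8.59 degrees, less where a joint would pass 70% of its speed; a pose out of reach is approached as far as the arm can. A call with a gripper value outside its range is refused whole. "grip" is the closure, from 0 (fully open) to 1 (shut), set as the call begins (left out, the last holds). The fingers move at their own pace and stop on an object; "squeeze" is the grip in N (left out, the last holds). Time passes only in rows, so rows that repeat a pose let the fingers close. It gives the time, the measured TCP pose, the force, the opening and the grip force at its end, in the units of the state.
- telemetry.get_state(): the state, without advancing time (a new reading comes with each control period).
- imaging.read_camera(name): name is "side" or "top"; returns a dict with "image" (400x640x3 uint8, red, green, blue), "fov_y" (degrees; the focal length in pixels is half the picture's height over the tangent of half this angle, whatever the lens; pixels are square), "cx", "cy" (the principal point, pixels), "extrinsics" (4x4, takes a point from camera to world coordinates). Camera axes: x right, y down, z forward; pixel columns grow to the right and rows downward; lengths in m; the calibration is good to about 2 mm. A picture is of the moment at which its call begins. There is no depth.
- ticket.close_job(): hands the job in; it is judged then, once.
The state is a dict: "t": time; "qpos": joint angles; "qd": joint speeds; "tau": joint torques, N m; "ee_pos": TCP position; "eef_rot": TCP orientation; "ft_force": force on the tool from outside, world axes, zero at the start; "moment": the same for the moment, N m; "gripper_width": opening from 0.0 (shut) to 1.0 (fully open); "grasp_force": force on a finger pad.
Only numpy, scipy, OpenCV 4.12 (cv2) and the standard library are available. Lean on these libraries where they do the work, as an engineer would, in place of code of your own. Each camera call takes 0.05 s, during which the arm holds its last target. There are 200 camera calls.

## Task

Pull the drawer of the small white bench cabinet out until it meets its stop, and leave it fully out. Then stand the amber jar, which is the heavy part, upright on the floor of the drawer's empty front compartment, and lay the light carton of test strips flat and centred on top of the jar's cap. Set both down rather than letting them fall, and leave the stopper, the red-capped vial and the steel cup where they stand.

Things in the scene. Friction and masses are not known exactly. Their poses are not given: they have to be found in the camera images.
- cabinet: Small white drawer unit standing fixed on the worktop, 225 mm deep (its x), 180 mm wide (its y), 130 mm high; origin at the centre of its underside. Its single drawer has a blue front that faces the cabinet's own -x, roughly towards the robot. A white timer (23 mm high) lies fixed on the rear half of its top.
- drawer (a joint): How far the drawer is out, m: 0 = shut, 0.155 = at its stop. It slides along the cabinet's own -x, may start slightly ajar, stays where it is left, and takes a pull of about 3 to 5 N.
- drawer_handle (a point): Middle of the drawer's steel bar handle, moving with the drawer; axes as the cabinet's. The bar is 10 mm thick, level along the cabinet's y, 100 mm long with a leg at each end, its centre line 40 mm in front of the blue panel (35 mm clear gap) and 101 mm above the worktop, 29 mm below the cabinet's top. Pinch it from above, fingers closing along the cabinet's x.
- compartment (a point): Centre of the front compartment's floor, moving with the drawer; axes as the cabinet's; 23 mm above the worktop. Inside 135 mm long (x), 142 mm wide (y); side walls and rear divider rise 45 mm above this floor, the blue front panel 105 mm. With the drawer at its stop the cabinet's shell begins 87 mm behind this point and rises 107 mm above this floor.
- jar: Round glass-like jar of amber powder with a cream screw cap, the heavy part, about 0.15 kg: body 57 mm in diameter and 38 mm high, then the cap, 48 mm in diameter with a flat top, 47 mm high in all. Origin at the centre of its underside, z up. Cap fixed. Grasp by the body; friction is ordinary.
- jar_top (a point): Centre of the flat top of the jar's cap, 47 mm above the jar's origin.
- carton: White cardboard carton of test strips with a coloured top, the light part, about 0.03 kg: 46 mm (its x) by 62 mm (its y) by 22 mm high, rigid; lying flat, origin at the centre of its underside, z up.
- stopper: Dark grey rubber stopper, 35 mm in diameter, 28 mm high, a bystander; origin at the centre of its underside.
- red_vial: Small upright sample vial with a red cap, 29 mm in diameter, 61 mm high, a bystander; origin at the centre of its underside.
- steel_cup: Empty steel cup, 84 mm in diameter, 92 mm high, a bystander; origin at the centre of its underside.
Things that resemble listed ones, but are neither listed nor needed, are in the scene too. There is more than one size of the carton; the one meant has the size given above.

How it is judged:
By the outcome, as a careful person would: the job done as asked, in the order asked, and still so for the second after the job is handed in, with the robot touching nothing.
It also fails if it takes over 59 s, if anything falls off the work surface, if the arm or the gripper's body presses on something with over 40 N, if the wrist force passes 120 N, or if a joint passes its speed limit or range.

## Working session

There is one attempt and no reset: what is moved stays moved. The work goes in short steps, Python scripts to look and compute and a tool call to move; the robot and the scene stay as the last step left them, time stands still between calls to the robot, and variables do not carry over. Pictures are saved under pics/ and viewed, at most 10 in all, crops included, and the job is handed in when it is done.

Besides the shell and the picture viewer there is one more tool, called after "Request:" in YAML: its name, and indented under it one key for each argument. apply_moves: Moves the arm, as the interface text tells. Its arguments: {"type":"object","properties":{"increments":{"type":"array","items":{"type":"array"}},"grip":{"type":"number"},"squeeze":{"type":"number"}},"required":["increments"]}

```bash
mkdir -p pics
cat > h.py <<'E'
import numpy as np, cv2
from rig import telemetry, imaging, ticket, ctrl
def cam(n):
    c=imaging.read_camera(n); im=c["image"]; f=im.shape[0]/2/np.tan(np.radians(c["fov_y"])/2)
    return im,f,c["cx"],c["cy"],np.array(c["extrinsics"])
def ray(c,u,v):
    d=c[4][:3,:3]@np.array([(u-c[2])/c[1],(v-c[3])/c[1],1]); return c[4][:3,3],d
def onz(c,u,v,z):
    o,d=ray(c,u,v); return o+d*(z-o[2])/d[2]
def proj(c,p):
    q=c[4][:3,:3].T@(np.array(p)-c[4][:3,3]); return c[2]+c[1]*q[0]/q[2],c[3]+c[1]*q[1]/q[2]
def save(im,n): cv2.imwrite("pics/"+n,cv2.cvtColor(im,cv2.COLOR_RGB2BGR))
E
python3 - <<'E'
from h import *
import pickle
C={n:cam(n) for n in("side","top")}
pickle.dump(C,open("c0.pkl","wb"))
for n in C: save(C[n][0],n+"0.png"); print(n,C[n][1:4],C[n][4].round(3).tolist())
print(telemetry.get_state(),ctrl.pinch_z)
E
```

```text
side (np.float64(517.6469840261233), 321.6559873234312, 202.6707785476437) [[0.97, -0.144, 0.196, 0.379], [-0.243, -0.546, 0.802, -1.17], [-0.009, -0.825, -0.565, 0.75], [0.0, 0.0, 0.0, 1.0]]
top (np.float64(428.5777571204378), 310.3918092249815, 199.064881223068) [[0.054, -0.978, 0.203, 0.446], [-0.999, -0.054, 0.006, -0.237], [0.005, -0.204, -0.979, 0.913], [0.0, 0.0, 0.0, 1.0]]
{'t': 0.1, 'qpos': array([-1.20689239e+00,  2.64686341e-01,  1.60526493e+00,  7.08733619e-06,
        1.27373105e+00, -3.68729814e-02]), 'qd': array([-0.00170229, -0.0007971 , -0.00344612,  0.00070561,  0.00032113,
        0.00277926]), 'tau': array([-1.23700697e-04, -5.16708219e+01, -3.68589950e+01, -6.38859410e-05,
        6.27268542e-03,  2.49036964e-05]), 'ee_pos': array([ 0.26311399, -0.62086488,  0.23006596]), 'eef_rot': array([-3.13950466e+00, -8.38026276e-05,  4.00774745e-01]), 'ft_force': array([-0.18785026, -0.21702509,  0.04656982]), 'moment': array([-0.08971098,  0.01851355, -0.02608513]), 'grasp_force': 0.0, 'gripper_width': 1.0006059031583616} -0.0187
```

View pics/side0.png

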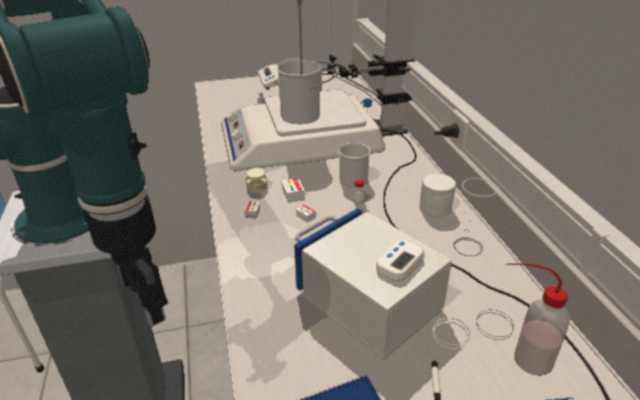

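View pics/top0.png

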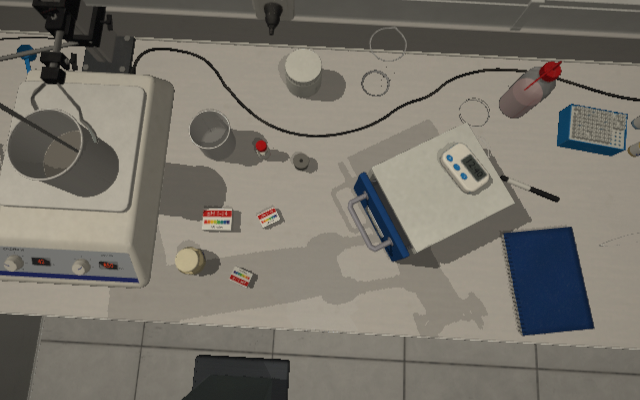

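Side and top show the cabinet (top view ~440,190, handle ~365,222), the jar with cream cap (189,260), the stopper (301,161), the vial (261,146) and the cup (210,135). There are three carton candidates in the top view: (217,220), (268,217) and (242,277). The first looks about 62x46 mm and the others smaller, so I'll measure them and enlarge.

Run:
```python
from h import *
import pickle
C=pickle.load(open("c0.pkl","rb")); c=C["top"]; im=c[0]
hsv=cv2.cvtColor(im,cv2.COLOR_RGB2HSV)
a=cv2.resize(im[190:300,160:300],None,fx=4,fy=4,interpolation=cv2.INTER_CUBIC)
b=cv2.resize(im[115:275,325:525],None,fx=3,fy=3,interpolation=cv2.INTER_CUBIC)
w=np.zeros((600,600,3),np.uint8)
save(a,"crA.png"); save(b,"crB.png")
# blue front
m=cv2.inRange(hsv,(105,120,50),(125,255,255)); m[:,470:]=0;m[:,:330]=0;m[270:]=0
k=max(cv2.findContours(m,0,2)[0],key=cv2.contourArea); r=cv2.minAreaRect(k); print("blue",r,cv2.boxPoints(r).tolist())
# cab top: bright low-sat
for nm,(x0,y0,x1,y1) in {"big":(195,200,240,238),"s1":(252,202,286,234),"s2":(225,262,260,294),"jar":(170,240,212,282)}.items():
    g=im[y0:y1,x0:x1]; hs=hsv[y0:y1,x0:x1].astype(int)
    v=g.max(2); print(nm,"bg",im[y0,x0],im[y1-1,x0])
```

```text
blue ((379.38690185546875, 217.15145874023438), (94.4444351196289, 18.212726593017578), 62.3869743347168) [[349.4303894042969, 179.52871704101562], [365.5686340332031, 171.087158203125], [409.3434143066406, 254.77420043945312], [393.2051696777344, 263.21575927734375]]
big bg [96 91 83] [161 153 139]
s1 bg [160 151 138] [160 153 139]
s2 bg [139 132 121] [140 134 122]
jar bg [162 154 140] [139 133 121]
```

View pics/crA.png

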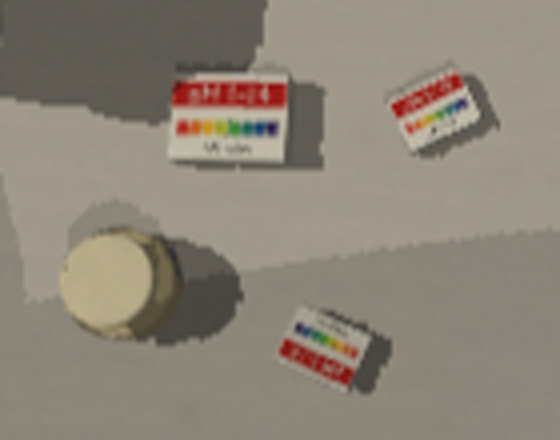

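View pics/crB.png

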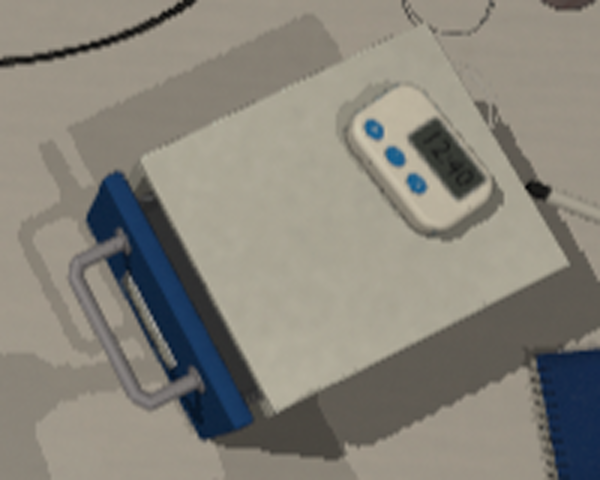

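Crop A: the big carton's top face has corners (175,75),(288,73),(284,163),(168,160) in the crop. The other two are clearly smaller. The cap centre is at (108,284) with radius ~48. Crop B: cabinet top corners are (140,158),(427,25),(570,265),(270,413) and the handle bar runs (77,268)-(148,400). The drawer is slightly ajar.

Run:
```python
from h import *
import pickle
C=pickle.load(open("c0.pkl","rb")); c=C["top"]; s=C["side"]
A=lambda x,y:((x+.5)/4-.5+160,(y+.5)/4-.5+190); B=lambda x,y:((x+.5)/3-.5+325,(y+.5)/3-.5+115)
P=lambda l,T,z:np.array([onz(c,*T(*p),z)[:2] for p in l])
k=P([(175,75),(288,73),(284,163),(168,160)],A,.022)
print("carton",k.mean(0),[np.linalg.norm(k[i]-k[i-1]).round(4) for i in range(4)],"yaw long",np.arctan2(*(k[1]-k[0]+k[2]-k[3])[::-1]))
for n,l in {"s1":[(385,98),(457,66),(484,112),(412,150)],"s2":[(308,305),(375,338),(350,388),(279,352)]}.items():
    q=P(l,A,.015); print(n,q.mean(0),[np.linalg.norm(q[i]-q[i-1]).round(4) for i in range(4)])
j=P([(108,284),(60,284),(156,284)],A,.047); print("jar",j)
q=P([(140,158),(427,25),(570,265),(270,413)],B,.13); print("cab",q.mean(0),[np.linalg.norm(q[i]-q[i-1]).round(4) for i in range(4)])
ax=(q[1]-q[0]+q[2]-q[3]);ax/=np.linalg.norm(ax); ay=q[0]-q[3]; ay/=np.linalg.norm(ay); print("ax",ax,np.arctan2(*ax[::-1]),ay)
h=P([(77,268),(148,400)],B,.101); hm=h.mean(0); print("handle",h,hm)
d=hm-q.mean(0); print("rel",d@ax,d@[-ax[1],ax[0]])
for p in [(*hm,.101),(*j[0],.047),(*k.mean(0),.022),(*q[0],.13),(*q[3],.13)]: print("side proj",proj(s,p))
```

```text
carton [ 0.57751214 -0.03736547] [np.float64(0.0452), np.float64(0.0596), np.float64(0.0478), np.float64(0.0607)] yaw long -1.519918120174218
s1 [ 0.5904994  -0.14410648] [np.float64(0.0316), np.float64(0.0417), np.float64(0.0289), np.float64(0.0428)]
s2 [ 0.46283776 -0.09854824] [np.float64(0.0278), np.float64(0.039), np.float64(0.028), np.float64(0.0413)]
jar [[ 0.4865292   0.00901155]
 [ 0.48521962  0.032967  ]
 [ 0.48783912 -0.01495011]]
cab [ 0.6487677  -0.47813116] [np.float64(0.1769), np.float64(0.2087), np.float64(0.1762), np.float64(0.2124)]
ax [ 0.47908619 -0.87776786] -1.0711829734500937 [0.88325739 0.46888845]
handle [[ 0.60924484 -0.30952797]
 [ 0.52690981 -0.35726709]] [ 0.56807732 -0.33339753]
rel -0.16570016510817276 -0.0014875371351996559
side proj (np.float64(314.5363619591094), np.float64(227.57166809760687))
side proj (np.float64(254.598465815137), np.float64(172.67956623031998))
side proj (np.float64(292.35013702940586), np.float64(185.0820673296877))
side proj (np.float64(366.50075655184855), np.float64(211.4030480800316))
side proj (np.float64(301.0935046360682), np.float64(248.34010188313596))
```

The carton meant is (217,220), measured 60x46 mm. The other two are ~42x30 mm. Now moving above the handle.

Request:
apply_moves:
  increments:
    - [[20,19,0],[0,0,0.02]]
    - [[50,48,0],[0,0,0.05]]
    - [[80,77,0],[0,0,0.1]]
    - [[110,106,0],[0,0,0.1]]
    - [[140,134,0],[0,0,0.1]]
    - [[170,163,0],[0,0,0.1]]
    - [[200,192,-5],[0,0,0.1]]
    - [[230,221,-15],[0,0,0.1]]
    - [[260,250,-30],[0,0,0.1]]
    - [[285,274,-45],[0,0,0.1]]
    - [[298,286,-53],[0,0,0.1]]
    - [[304,292,-56],[0,0,0.1]]
    - [[304,292,-56],[0,0,0.1]]
    - [[304,292,-56],[0,0,0.1]]
  grip: 0.59
  squeeze: 40

```text
t: 1.5
ee_pos: [0.5669, -0.3307, 0.1758]
eef_rot: [3.141, 0.0, 0.5]
ft_force: [0.1, -0.3, -0.0]
gripper_width: 0.412
grasp_force: 0.0
```

Run:
```python
from h import *
s=cam("side"); t=cam("top")
save(np.vstack([cv2.resize(s[0][130:280,240:440],None,fx=2,fy=2),cv2.resize(t[0][130:280,300:500],None,fx=2,fy=2)]),"h1.png")
```

```text
(no output)
```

View pics/h1.png

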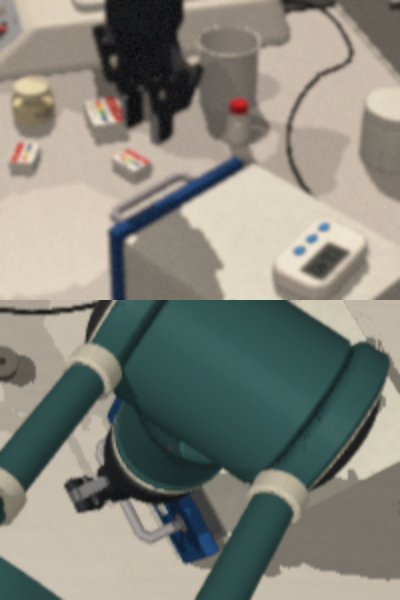

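The gripper stands above the handle. In the side view the bar's middle is at ~(316,229), matching the predicted (314.5,227.6). Descending and closing.

Request:
apply_moves:
  increments:
    - [[0,0,-15],[0,0,0]]
    - [[0,0,-35],[0,0,0]]
    - [[0,0,-50],[0,0,0]]
    - [[0,0,-62],[0,0,0]]
    - [[0,0,-72],[0,0,0]]
    - [[0,0,-82],[0,0,0]]
    - [[0,0,-90],[0,0,0]]
    - [[0,0,-90],[0,0,0]]

```text
t: 2.4
ee_pos: [0.5678, -0.3299, 0.0855]
eef_rot: [3.141, -0.0, 0.501]
ft_force: [0.4, -0.6, 0.2]
gripper_width: 0.41
grasp_force: 0.0
```

Request:
apply_moves:
  increments:
    - [[0,0,0],[0,0,0]]
    - [[0,0,0],[0,0,0]]
    - [[0,0,0],[0,0,0]]
    - [[0,0,0],[0,0,0]]
    - [[0,0,0],[0,0,0]]
    - [[0,0,0],[0,0,0]]
  grip: 1.0
  squeeze: 40

```text
t: 3.0
ee_pos: [0.5676, -0.3295, 0.0855]
eef_rot: [3.141, -0.0, 0.501]
ft_force: [0.1, 0.7, 2.5]
gripper_width: 0.1
grasp_force: 39.0
```

Request:
apply_moves:
  increments:
    - [[-2.4,4.4,0],[0,0,0]]
    - [[-7.2,13.2,0],[0,0,0]]
    - [[-12,22,0],[0,0,0]]
    - [[-16.8,30.7,0],[0,0,0]]
    - [[-21.6,39.5,0],[0,0,0]]
    - [[-26.4,48.2,0],[0,0,0]]
    - [[-31.2,57,0],[0,0,0]]
    - [[-36,65.8,0],[0,0,0]]
    - [[-40.8,74.5,0],[0,0,0]]
    - [[-45.6,83.3,0],[0,0,0]]
    - [[-50.4,92,0],[0,0,0]]
    - [[-55.2,101,0],[0,0,0]]
    - [[-57.6,105,0],[0,0,0]]

```text
t: 4.3
ee_pos: [0.5083, -0.2237, 0.0854]
eef_rot: [-3.141, 0.002, 0.501]
ft_force: [-3.0, -5.0, 3.8]
gripper_width: 0.097
grasp_force: 39.8
```

Request:
apply_moves:
  increments:
    - [[-2.4,4.4,0],[0,0,0]]
    - [[-3.6,6.6,0],[0,0,0]]
    - [[-4.8,8.8,0],[0,0,0]]

```text
t: 4.6
ee_pos: [0.5037, -0.2154, 0.0854]
eef_rot: [-3.141, 0.002, 0.501]
ft_force: [-3.1, -4.9, 4.2]
gripper_width: 0.096
grasp_force: 39.9
```

Request:
apply_moves:
  increments:
    - [[-2.5,3.5,0],[0,0,0]]
    - [[-4,6,0],[0,0,0]]
    - [[-5.5,8,0],[0,0,0]]
    - [[-6.5,10,0],[0,0,0]]
    - [[-7.5,12,0],[0,0,0]]

```text
t: 5.1
ee_pos: [0.4974, -0.2041, 0.0855]
eef_rot: [3.14, 0.0, 0.501]
ft_force: [-1.0, -11.3, -0.3]
gripper_width: 0.095
grasp_force: 39.5
```

Request:
apply_moves:
  increments:
    - [[-1.2,2.2,0],[0,0,0]]
    - [[-2.4,4.4,0],[0,0,0]]
    - [[-3.6,6.6,0],[0,0,0]]

```text
t: 5.4
ee_pos: [0.4975, -0.204, 0.0856]
eef_rot: [3.125, -0.001, 0.503]
ft_force: [10.3, -33.5, -16.3]
gripper_width: 0.099
grasp_force: 38.8
```

Force has risen to ~35 N with no motion, so the drawer is at its stop. Backing off, releasing and rising.

Request:
apply_moves:
  increments:
    - [[2,-3.6,0],[0,0,0]]
    - [[2.5,-4.5,0],[0,0,0]]

```text
t: 5.6
ee_pos: [0.4974, -0.2042, 0.0855]
eef_rot: [3.137, -0.0, 0.501]
ft_force: [-0.4, -9.9, 1.2]
gripper_width: 0.098
grasp_force: 40.2
```

Request:
apply_moves:
  increments:
    - [[0,0,0],[0,0,0]]
    - [[0,0,0],[0,0,0]]
    - [[0,0,0],[0,0,0]]
    - [[0,0,0],[0,0,0]]
    - [[0,0,15],[0,0,0]]
    - [[0,0,40],[0,0,0]]
    - [[0,0,70],[0,0,0]]
    - [[0,0,90],[0,0,0]]
  grip: 0.62

```text
t: 6.4
ee_pos: [0.4974, -0.2018, 0.1787]
eef_rot: [3.139, -0.002, 0.501]
ft_force: [0.9, -0.3, 0.3]
gripper_width: 0.381
grasp_force: 0.0
```

Request:
apply_moves:
  increments:
    - [[0,10,0],[0,0,0.1]]
    - [[-1,28,0],[0,0,0.24]]
    - [[-2,48,0],[0,0,0.38]]
    - [[-3,68,0],[0,0,0.52]]
    - [[-4,88,0],[0,0,0.66]]
    - [[-5,108,0],[0,0,0.8]]
    - [[-6,128,0],[0,0,0.94]]
    - [[-7,148,-5],[0,0,1.08]]
    - [[-8,168,-15],[0,0,1.22]]
    - [[-9,186,-25],[0,0,1.36]]
    - [[-10,200,-35],[0,0,1.48]]
    - [[-11,209,-40],[0,0,1.56]]
    - [[-11,211,-40],[0,0,1.58]]
    - [[-11,211,-40],[0,0,1.58]]
    - [[-11,211,-40],[0,0,1.58]]
  grip: 0.0

```text
t: 7.9
ee_pos: [0.486, 0.0091, 0.1363]
eef_rot: [3.14, 0.001, 2.079]
ft_force: [0.4, -0.2, 0.7]
gripper_width: 0.999
grasp_force: 0.0
```

Run:
```python
from h import *
import pickle
s=cam("side"); t=cam("top"); pickle.dump({"side":s,"top":t},open("c1.pkl","wb"))
a=cv2.resize(t[0][120:280,230:430],None,fx=3,fy=3,interpolation=cv2.INTER_CUBIC)
b=cv2.resize(s[0][120:240,200:400],None,fx=3,fy=3,interpolation=cv2.INTER_CUBIC)[:110]
save(np.vstack([a,b]),"d1.png")
b=cv2.resize(s[0][100:250,200:400],None,fx=3,fy=3,interpolation=cv2.INTER_CUBIC); save(b,"j1.png")
print(telemetry.get_state()["ee_pos"])
```

```text
[0.48588081 0.00893304 0.13603553]
```

View pics/d1.png

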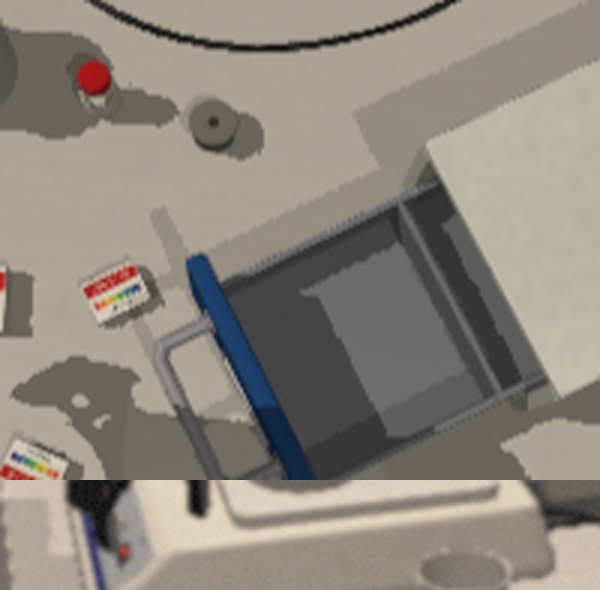

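View pics/j1.png

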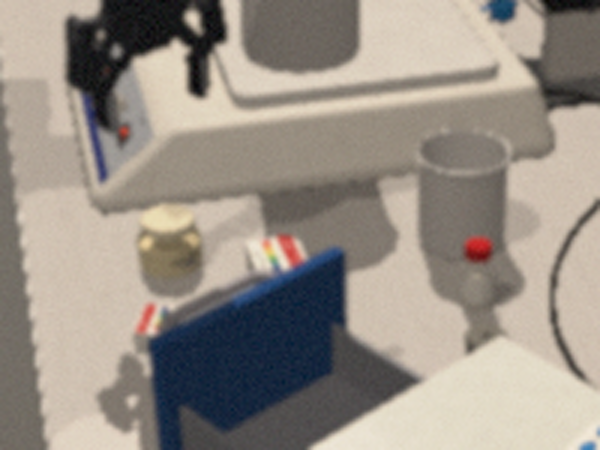

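The top view shows the drawer fully out: divider from crop (400,205) to (492,392), panel inner edge ~(225,285)-(310,470). The jar in the side view is at ~(255.7,171), consistent with the top view to ~2 mm. Descending on the jar.

Run:
```python
from h import *
import pickle
C=pickle.load(open("c0.pkl","rb")); c=C["top"]
B=lambda x,y:((x+.5)/3-.5+325,(y+.5)/3-.5+115)
q=[onz(c,*B(*p),.13)[:2] for p in [(140,158),(270,413)]]; ax=np.array([.488,-.873])
print("from shell", (q[0]+q[1])/2-.087*ax)
D=lambda x,y:((x+.5)/3-.5+230,(y+.5)/3-.5+120)
c=pickle.load(open("c1.pkl","rb"))["top"]
d=[onz(c,*D(*p),.068)[:2] for p in [(400,205),(492,392)]]; print("from divider",(d[0]+d[1])/2-.0675*ax,np.linalg.norm(d[0]-d[1]),(d[0]-d[1]))
q=[onz(c,*D(*p),.13)[:2] for p in [(427,146),(557,397)]]; print("shell2",(q[0]+q[1])/2-.087*ax)
p=[onz(c,*D(*p),.128)[:2] for p in [(208,255),(312,478)]]; print("panel back",p,np.linalg.norm(p[0]-p[1]))
h=np.array([.4975,-.204]); print("from handle",h+ax*(.040+.0675+.015))
hsv=cv2.cvtColor(c[0],cv2.COLOR_RGB2HSV);
```

```text
from shell [ 0.55587815 -0.30977727]
from divider [ 0.55609363 -0.309999  ] 0.13827814538378763 [0.1225879  0.06397696]
shell2 [ 0.55526556 -0.31103961]
panel back [array([ 0.59725564, -0.21146789]), array([ 0.46448375, -0.28199054])] 0.1503390085640106
from handle [ 0.55728   -0.3109425]
```

Request:
apply_moves:
  increments:
    - [[1,0,-20],[0,0,0]]
    - [[1,0,-45],[0,0,0]]
    - [[1,0,-70],[0,0,0]]
    - [[1,0,-90],[0,0,0]]
    - [[1,0,-105],[0,0,0]]
    - [[1,0,-117],[0,0,0]]
    - [[1,0,-125],[0,0,0]]
    - [[1,0,-130],[0,0,0]]
    - [[1,0,-130],[0,0,0]]

```text
t: 8.9
ee_pos: [0.4862, 0.0093, 0.005]
eef_rot: [-3.141, -0.0, 2.081]
ft_force: [-0.2, -0.3, 0.5]
gripper_width: 1.0
grasp_force: 0.0
```

Request:
apply_moves:
  increments:
    - [[0,0,0],[0,0,0]]
    - [[0,0,0],[0,0,0]]
    - [[0,0,0],[0,0,0]]
    - [[0,0,0],[0,0,0]]
    - [[0,0,0],[0,0,0]]
    - [[0,0,0],[0,0,0]]
  grip: 1.0
  squeeze: 35

```text
t: 9.5
ee_pos: [0.4874, 0.0094, 0.0064]
eef_rot: [3.14, 0.001, 2.081]
ft_force: [-0.3, 0.4, 6.4]
gripper_width: 0.64
grasp_force: 37.6
```

Request:
apply_moves:
  increments:
    - [[0,0,5],[0,0,0]]
    - [[0,0,15],[0,0,0]]
    - [[0,0,35],[0,0,0]]
    - [[0,0,60],[0,0,0]]
    - [[0,0,85],[0,0,0]]
    - [[0,0,110],[0,0,0]]
    - [[0,0,135],[0,0,0]]
    - [[0,0,152],[0,0,0]]
    - [[0,0,160],[0,0,0]]
    - [[0,0,160],[0,0,0]]

```text
t: 10.5
ee_pos: [0.4871, 0.0094, 0.1667]
eef_rot: [3.139, 0.001, 2.081]
ft_force: [0.4, 0.2, -1.6]
gripper_width: 0.643
grasp_force: 37.6
```

Request:
apply_moves:
  increments:
    - [[1,-6,0],[0,0,0]]
    - [[5,-22,0],[0,0,0]]
    - [[10,-45,0],[0,0,0]]
    - [[16,-72,0],[0,0,0]]
    - [[22,-100,0],[0,0,0]]
    - [[28,-128,0],[0,0,0]]
    - [[34,-156,0],[0,0,0]]
    - [[40,-184,0],[0,0,0]]
    - [[46,-212,0],[0,0,0]]
    - [[52,-240,0],[0,0,0]]
    - [[58,-266,0],[0,0,0]]
    - [[63,-288,0],[0,0,0]]
    - [[67,-305,0],[0,0,0]]
    - [[69,-315,0],[0,0,0]]
    - [[70,-320,0],[0,0,0]]
    - [[70,-320,0],[0,0,0]]
    - [[70,-320,0],[0,0,0]]

```text
t: 12.2
ee_pos: [0.5561, -0.3098, 0.1651]
eef_rot: [-3.141, -0.001, 2.081]
ft_force: [0.1, -0.1, -2.2]
gripper_width: 0.639
grasp_force: 37.5
```

Run:
```python
from h import *
s=cam("side"); save(cv2.resize(s[0][90:290,220:460],None,fx=3,fy=3,interpolation=cv2.INTER_CUBIC)[:600],"j2.png")
print(telemetry.get_state()["ee_pos"])
```

```text
[ 0.55621518 -0.30967705  0.16522224]
```

View pics/j2.png

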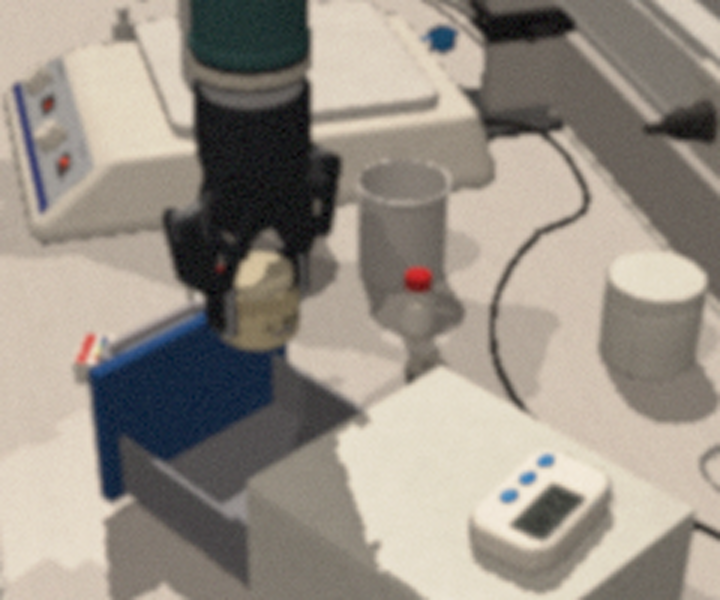

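The jar is held upright at ~(265,305) in the crop, above the open drawer and between panel and shell. Lowering.

Request:
apply_moves:
  increments:
    - [[0,-1,-8],[0,0,0]]
    - [[0,-1,-25],[0,0,0]]
    - [[0,-1,-45],[0,0,0]]
    - [[0,-1,-65],[0,0,0]]
    - [[0,-1,-85],[0,0,0]]
    - [[0,-1,-102],[0,0,0]]
    - [[0,-1,-116],[0,0,0]]
    - [[0,-1,-124],[0,0,0]]
    - [[0,-1,-129],[0,0,0]]
    - [[0,-1,-131],[0,0,0]]
    - [[0,-1,-131],[0,0,0]]

```text
t: 13.35
ee_pos: [0.5568, -0.3119, 0.0347]
eef_rot: [3.141, 0.001, 2.081]
ft_force: [0.6, -0.1, -2.0]
gripper_width: 0.639
grasp_force: 37.5
```

Request:
apply_moves:
  increments:
    - [[0,0,-1],[0,0,0]]
    - [[0,0,-2],[0,0,0]]
    - [[0,0,-3],[0,0,0]]
    - [[0,0,-3],[0,0,0]]

```text
t: 13.75
ee_pos: [0.5564, -0.3116, 0.0314]
eef_rot: [3.141, 0.0, 2.081]
ft_force: [-0.4, 0.3, -2.2]
gripper_width: 0.641
grasp_force: 37.5
```

Request:
apply_moves:
  increments:
    - [[0,0,-1],[0,0,0]]
    - [[0,0,-2],[0,0,0]]
    - [[0,0,-2],[0,0,0]]

```text
t: 14.05
ee_pos: [0.5564, -0.3117, 0.0294]
eef_rot: [3.142, 0.0, 2.081]
ft_force: [-0.3, 1.0, -0.6]
gripper_width: 0.64
grasp_force: 37.7
```

Request:
apply_moves:
  increments:
    - [[0,0,-0.7],[0,0,0]]
    - [[0,0,-1.2],[0,0,0]]
    - [[0,0,-1.2],[0,0,0]]

```text
t: 14.35
ee_pos: [0.5566, -0.312, 0.0294]
eef_rot: [3.141, 0.001, 2.081]
ft_force: [-2.8, 0.6, 5.5]
gripper_width: 0.637
grasp_force: 38.3
```

Contact with the floor. Releasing and rising.

Request:
apply_moves:
  increments:
    - [[0,0,1],[0,0,0]]
    - [[0,0,1],[0,0,0]]
    - [[0,0,1],[0,0,0]]
    - [[0,0,1],[0,0,0]]
    - [[0,0,3],[0,0,0]]
    - [[0,0,15],[0,0,0]]
    - [[0,0,35],[0,0,0]]
    - [[0,0,60],[0,0,0]]
    - [[0,0,85],[0,0,0]]
    - [[0,0,110],[0,0,0]]
    - [[0,0,130],[0,0,0]]
    - [[0,0,140],[0,0,0]]
  grip: 0.1

```text
t: 15.55
ee_pos: [0.5577, -0.3124, 0.1718]
eef_rot: [3.139, 0.004, 2.081]
ft_force: [0.6, -0.3, -0.1]
gripper_width: 0.896
grasp_force: 0.0
```

Request:
apply_moves:
  increments:
    - [[1,8,0],[0,0,0.08]]
    - [[2,26,0],[0,0,0.2]]
    - [[4,50,0],[0,0,0.33]]
    - [[6,76,0],[0,0,0.46]]
    - [[8,104,0],[0,0,0.58]]
    - [[10,132,0],[0,0,0.7]]
    - [[12,160,0],[0,0,0.82]]
    - [[14,188,-10],[0,0,0.94]]
    - [[16,216,-22],[0,0,1.04]]
    - [[18,242,-36],[0,0,1.1]]
    - [[20,262,-48],[0,0,1.11]]
    - [[20,272,-56],[0,0,1.11]]
    - [[20,275,-60],[0,0,1.11]]
    - [[20,275,-60],[0,0,1.11]]
    - [[20,275,-60],[0,0,1.11]]
  grip: 0.0

```text
t: 17.05
ee_pos: [0.5767, -0.0375, 0.1085]
eef_rot: [-3.141, 0.001, -3.093]
ft_force: [1.2, -0.6, -0.6]
gripper_width: 0.998
grasp_force: 0.0
```

Run:
```python
from h import *
import pickle
s=cam("side"); t=cam("top"); pickle.dump({"side":s,"top":t},open("c2.pkl","wb"))
# jar cap in drawer: bright cream blob in drawer (non-grey)
for n,c in(("top",t),("side",s)):
    u,v=map(int,proj(c,(.5566,-.312,.07))); r=22
    g=c[0][v-r:v+r,u-r:u+r].astype(int); m=((g[...,0]-g[...,2]>25)&(g[...,0]>110)).astype(np.uint8)
    N,L,S,Z=cv2.connectedComponentsWithStats(m); k=1+S[1:,4].argmax(); print(n,(u,v),S[k],Z[k]+[u-r,v-r])
    if n=="top":
        p=Z[k]+[u-r,v-r]; print(onz(c,*p,.07)); e=cv2.fitEllipse(np.argwhere(cv2.morphologyEx((L==k).astype(np.uint8),cv2.MORPH_GRADIENT,np.ones((3,3))))[:,::-1].astype(np.float32)); print(e)
A=[cv2.resize(t[0][150:270,260:420],None,fx=4,fy=4,interpolation=cv2.INTER_CUBIC)]
save(A[0],"k.png")
```

```text
top (349, 233) [  8  11  26  27 497] [348.27967807 234.7806841 ]
[ 0.55329117 -0.31042     0.07      ]
((21.321727752685547, 23.625253677368164), (24.577739715576172, 26.3862361907959), 28.3613224029541)
side (307, 234) [ 10  16  34  28 521] [307.39347409 240.30518234]
```

View pics/k.png

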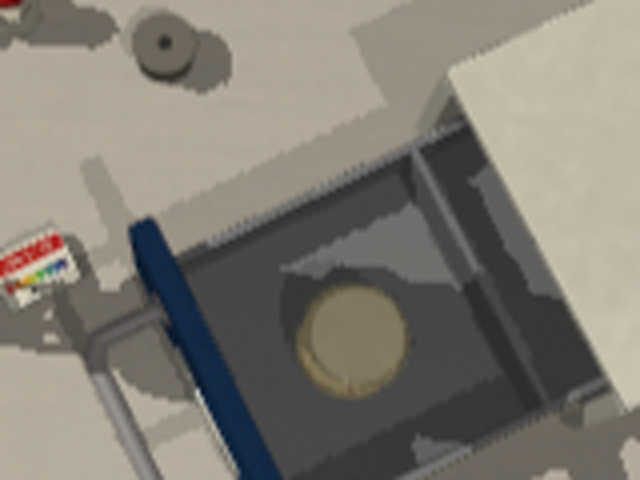

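The jar stands upright near the compartment's centre, with its cap at crop (358,334), world ≈(0.5565,-0.312). Picking the carton across its 62 mm sides.

Request:
apply_moves:
  increments:
    - [[1,0,-12],[0,0,0]]
    - [[1,0,-30],[0,0,0]]
    - [[1,0,-50],[0,0,0]]
    - [[1,0,-70],[0,0,0]]
    - [[1,0,-86],[0,0,0]]
    - [[1,0,-97],[0,0,0]]
    - [[1,0,-103],[0,0,0]]
    - [[1,0,-105],[0,0,0]]
    - [[1,0,-105],[0,0,0]]

```text
t: 18.05
ee_pos: [0.5777, -0.0367, 0.0033]
eef_rot: [-3.141, 0.001, -3.092]
ft_force: [0.2, -0.5, -0.3]
gripper_width: 1.003
grasp_force: 0.0
```

Request:
apply_moves:
  increments:
    - [[0,0,0],[0,0,0]]
    - [[0,0,0],[0,0,0]]
    - [[0,0,0],[0,0,0]]
    - [[0,0,0],[0,0,0]]
    - [[0,0,0],[0,0,0]]
  grip: 1.0
  squeeze: 20

```text
t: 18.55
ee_pos: [0.5783, -0.0367, 0.0041]
eef_rot: [-3.141, 0.002, -3.092]
ft_force: [0.5, 0.2, 6.5]
gripper_width: 0.72
grasp_force: 23.4
```

Request:
apply_moves:
  increments:
    - [[0,0,5],[0,0,0]]
    - [[0,0,15],[0,0,0]]
    - [[0,0,35],[0,0,0]]
    - [[0,0,60],[0,0,0]]
    - [[0,0,85],[0,0,0]]
    - [[0,0,110],[0,0,0]]
    - [[0,0,135],[0,0,0]]
    - [[0,0,152],[0,0,0]]
    - [[0,0,162],[0,0,0]]
    - [[0,0,165],[0,0,0]]
    - [[0,0,165],[0,0,0]]

```text
t: 19.65
ee_pos: [0.5771, -0.0366, 0.168]
eef_rot: [3.142, -0.0, -3.092]
ft_force: [0.7, -1.0, -0.3]
gripper_width: 0.72
grasp_force: 22.7
```

Request:
apply_moves:
  increments:
    - [[-1,-6,0],[0,0,-0.03]]
    - [[-2,-20,0],[0,0,-0.09]]
    - [[-3,-38,0],[0,0,-0.17]]
    - [[-5,-60,0],[0,0,-0.26]]
    - [[-7,-84,0],[0,0,-0.35]]
    - [[-8,-108,0],[0,0,-0.44]]
    - [[-10,-132,0],[0,0,-0.53]]
    - [[-12,-156,0],[0,0,-0.62]]
    - [[-14,-180,0],[0,0,-0.71]]
    - [[-16,-204,0],[0,0,-0.8]]
    - [[-17,-226,0],[0,0,-0.89]]
    - [[-19,-246,0],[0,0,-0.97]]
    - [[-20,-260,0],[0,0,-1.04]]
    - [[-21,-270,0],[0,0,-1.09]]
    - [[-21.5,-275,0],[0,0,-1.11]]
    - [[-21.5,-275,0],[0,0,-1.11]]
    - [[-21.5,-275,0],[0,0,-1.11]]

```text
t: 21.35
ee_pos: [0.5554, -0.3112, 0.1673]
eef_rot: [-3.141, -0.001, 2.081]
ft_force: [-0.7, 0.6, -0.4]
gripper_width: 0.72
grasp_force: 22.7
```

Run:
```python
from h import *
import pickle
s=cam("side"); pickle.dump(s,open("s3.pkl","wb")); e=telemetry.get_state()["ee_pos"]; print(e)
c=pickle.load(open("c2.pkl","rb"))
print(onz(c["top"],349.1,233.1,.07))
# side: cap top pixels
u,v=proj(s,(*e[:2],.07)); print(u,v)
g=c["side"][0][int(v)-25:int(v)+25,int(u)-25:int(u)+25]
save(np.hstack([cv2.resize(s[0][150:250,270:370],None,fx=4,fy=4,interpolation=cv2.INTER_CUBIC),cv2.resize(c["side"][0][150:250,270:370],None,fx=4,fy=4,interpolation=cv2.INTER_CUBIC)]),"x.png")
g=c["side"][0].astype(int)
for y in range(222,252,2): print(y,''.join('#' if (g[y,x,0]-g[y,x,2]>25 and g[y,x,0]>170) else 'o' if g[y,x,0]-g[y,x,2]>25 and g[y,x,0]>100 else '.' for x in range(280,335)))
```

```text
[ 0.55560003 -0.31101532  0.1675476 ]
[ 0.55671644 -0.31191969  0.07      ]
306.673056093794 233.91360717105243
222 .......................................................
224 .......................................................
226 .......................................................
228 .........................ooooooo.......................
230 ....................oooooooooooooooo...................
232 ..................oooooooooooooooooooo...............##
234 .................ooooooooooooooooooooo............#####
236 .................ooooooooooooooooooooo........####.####
238 .................oooooooooooooooooooooo...#####.##.###.
240 ................oooooooooooooooooooooo####...###...####
242 ...............oooooooooooooooooooo#####.#..##.###.####
244 ...............oooooooooooooooo####.........##.##..####
246 ...............ooooooooooooo####.#.....#.........#...##
248 ...............ooooooooo####.#.......#.....#...##..####
250 ................ooooooo##.#.......#....#..#.#####.#..##
```

Request:
apply_moves:
  increments:
    - [[1,-1,-8],[0,0,0]]
    - [[1,-1,-24],[0,0,0]]
    - [[1,-1,-42],[0,0,0]]
    - [[1,-1,-58],[0,0,0]]
    - [[1,-1,-71],[0,0,0]]
    - [[1,-1,-80],[0,0,0]]
    - [[1,-1,-86],[0,0,0]]
    - [[1,-1,-89],[0,0,0]]
    - [[1,-1,-90],[0,0,0]]
    - [[1,-1,-90],[0,0,0]]

```text
t: 22.4
ee_pos: [0.5573, -0.3129, 0.0786]
eef_rot: [3.141, 0.001, 2.081]
ft_force: [0.7, 0.1, -0.1]
gripper_width: 0.72
grasp_force: 22.7
```

Request:
apply_moves:
  increments:
    - [[0,0,-1],[0,0,0]]
    - [[0,0,-2],[0,0,0]]
    - [[0,0,-2],[0,0,0]]

```text
t: 22.7
ee_pos: [0.5569, -0.3126, 0.0763]
eef_rot: [3.141, 0.0, 2.081]
ft_force: [1.3, -0.5, -0.9]
gripper_width: 0.719
grasp_force: 22.7
```

Request:
apply_moves:
  increments:
    - [[0,0,-1],[0,0,0]]
    - [[0,0,-2],[0,0,0]]
    - [[0,0,-2],[0,0,0]]

```text
t: 23.0
ee_pos: [0.5569, -0.3126, 0.0741]
eef_rot: [3.142, 0.0, 2.081]
ft_force: [-0.7, -0.2, -0.9]
gripper_width: 0.721
grasp_force: 22.8
```

Request:
apply_moves:
  increments:
    - [[0,0,-0.5],[0,0,0]]
    - [[0,0,-0.5],[0,0,0]]

```text
t: 23.2
ee_pos: [0.5569, -0.3127, 0.0741]
eef_rot: [3.142, 0.0, 2.081]
ft_force: [-1.0, 1.0, 4.0]
gripper_width: 0.718
grasp_force: 23.1
```

Contact with the cap. Releasing, rising and moving clear.

Request:
apply_moves:
  increments:
    - [[0,0,0.3],[0,0,0]]
    - [[0,0,0.3],[0,0,0]]
    - [[0,0,0.3],[0,0,0]]
    - [[0,0,0.3],[0,0,0]]
    - [[0,0,3],[0,0,0]]
    - [[0,0,12],[0,0,0]]
    - [[0,0,30],[0,0,0]]
    - [[0,0,60],[0,0,0]]
    - [[0,0,90],[0,0,0]]
    - [[0,20,100],[0,0,0]]
    - [[0,55,100],[0,0,0]]
    - [[0,95,100],[0,0,0]]
    - [[0,135,100],[0,0,0]]
    - [[0,175,100],[0,0,0]]
    - [[0,215,100],[0,0,0]]
    - [[0,250,100],[0,0,0]]
    - [[0,270,100],[0,0,0]]
    - [[0,275,100],[0,0,0]]
    - [[0,275,100],[0,0,0]]
  grip: 0.1

```text
t: 25.1
ee_pos: [0.5563, -0.0365, 0.1733]
eef_rot: [-3.141, -0.0, 2.083]
ft_force: [-0.1, -0.1, -0.2]
gripper_width: 0.902
grasp_force: 0.0
```

Run:
```python
from h import *
s=cam("side"); t=cam("top")
print(proj(t,(.5567,-.312,.092)),proj(s,(.5567,-.312,.092)))
a=cv2.resize(t[0][170:270,270:420],None,fx=4,fy=4,interpolation=cv2.INTER_CUBIC)[:, :400]
a=cv2.resize(t[0][180:280,300:400],None,fx=4,fy=4,interpolation=cv2.INTER_CUBIC)
b=cv2.resize(s[0][180:280,257:357],None,fx=4,fy=4,interpolation=cv2.INTER_CUBIC)
save(np.hstack([a,b]),"f.png")
```

```text
(np.float64(350.20373467679417), np.float64(231.6753661450678)) (np.float64(307.0239697675651), np.float64(225.8776587784751))
```

View pics/f.png

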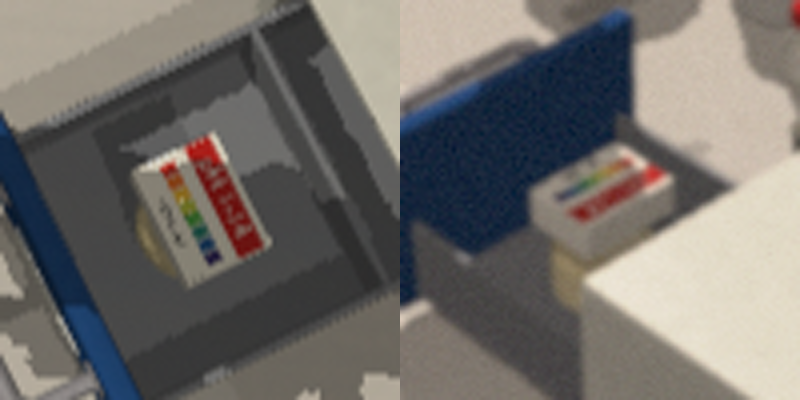

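The carton lies flat on the cap. In the top view its centre is at crop (203,210), i.e. full image (350.4,232.1), against the expected (350.2,231.7), so it is centred to ~1 mm. The drawer is still out and the gripper is clear. Handing in.

```bash
python3 -c "
from rig import ticket; print(ticket.close_job())"
```

```text
the job is handed in; nothing more can be done
None
```

The drawer is out at its stop, the jar stands upright in the front compartment with the carton flat and centred on its cap to about 1 mm, and I handed the job in at about 25 s of robot time (the judge's result wasn't shown).

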